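# Put the scanner battery on charge at the packing bench

### The arm

A 7-joint arm with a two-finger parallel gripper is mounted at the origin on the work surface. World frame = base frame: x ahead of the robot, y to its left, z up, the work surface at z = 0. Lengths are in m, angles in degrees, forces in N, time in s.
With the tool pointing down it reaches from about 0.425 to 0.875 m from the base axis. Payload 4.7 kg.
Tool frame: the origin (TCP) lies at the very end of the fingers, on their centre line; the grasp point (between the pads) lies arm.hold_point_z behind it (arm.hold_point_z is the distance from the TCP to the grasp point, in m); z points along the fingers, y is the line along which they close (so a half turn about z gives the same grasp; the last joint's range is limited). The gripper opens to 87 mm and grips with 3 to 60 N. Pads are 19 mm wide; open, the fingers measure 117 mm over their backs; the gripper's body (75 mm by 190 mm) begins 51 mm behind the grasp point.
Start: joints at [-66.228, 18.392, -4.016, 83.108, 1.295, 78.541, -3.26], TCP at [0.254, 0.598, 0.223] pointing down, gripper open.
Joint ranges: [-163.93, 163.93], [-17.29, 119.83], [-79.2, 71.16], [3.27, 140.29], [-89.18, 269.18], [5.43, 117.66], [-154.24, 154.24]. Speed limits (degrees/s): [147.25, 147.25, 180, 180, 180, 180, 180].

### API

Orientations are given as a 3x3 rotation matrix whose columns are the frame's x, y, z axes.
In Python, from rig import arm, set_gripper, planner, sensors, grab_frame, job_done gives the robot as it stands. The module is installed in compiled form; this text tells all that it offers. Calls block until the motion is done:
- arm.move_ptp(position, orientation): joint-space move of the TCP to a pose.
- arm.servo_line(position, rate=0.15, rot=None, guard=None): straight line of the TCP; rot=None keeps the orientation; rate is the mean speed in m/s. With guard (N) it stops when the force on the tool has changed by that much, and returns True; else False.
- arm.set_joints(angles): joint-space move.
- set_gripper(opening, force=None): opening from 0.0 (shut) to 1.0 (fully open); force is the grip in N (None keeps the last); returns when the fingers have stopped.
- arm.sleep(seconds).
- planner.solve_ik(position, orientation): joint angles nearest the present ones, or None.
- sensors.read_state(): the state.
- grab_frame(name): name is "scene" or "side" or "wrist"; returns a dict with "pixels" (400x640x3 uint8, blue, green, red), "fx", "fy", "cx", "cy" (pixels), "D" ([k1, k2, p1, p2, k3] as OpenCV has them; the pictures are not rectified), "pose" (4x4, takes a point from camera to world coordinates); the wrist camera has in their place "hand_eye" (4x4, takes a point from camera to tool coordinates, whose origin is the TCP and whose axes are the flange's). Camera axes: x right, y up, looking along -z (the intrinsics and any distortion apply to the point x, -y, -z); pixel columns grow to the right and rows downward; lengths in m; the calibration is good to about 2 mm. A picture is of the moment at which its call begins: read the wrist's pose just before it. There is no depth.
A pose or a line that the arm cannot do raises arm.MotionError and nothing moves.
- job_done(): hands the job in; it is judged then, once.
The state is a dict: "t": time; "joints": joint angles; "dq": joint speeds; "joint_torque": joint torques, N m; "eef_pos": TCP position; "eef_rot": TCP orientation; "ft_force": force on the tool from outside, world axes, zero at the start; "wrist_torque": the same for the moment, N m; "grip_width": opening from 0.0 (shut) to 1.0 (fully open); "gripper_force": force on a finger pad.
Only numpy, scipy, OpenCV 4.12 (cv2) and the standard library are available. Lean on these libraries where they do the work, as an engineer would, in place of code of your own. Each camera call takes 0.05 s, during which the arm holds its last target. There are 200 camera calls.

### The job

Put the battery pack that has the tongue into the charger: hook its tongue under the charger's lip first, with the other end still raised, then swing that end down until the pack lies flat on the floor of the bay, and let go. Leave the other battery pack where it lies.

Things in the scene. Friction and masses are not known exactly. Their poses are not given: they have to be found in the camera images.
- pack: Dark plastic battery pack with a tongue, 0.25 kg, loose, upright on the bench. 120 mm long in all, origin mid-length on the underside, z up. Its block: x -30 to +60, 46 mm wide (y), 30 mm high; grip it across the width at about x = +15. The tongue: a flat plate at the -x end, x -60 to -30, 38 mm wide, z 0 to 10.
- tongue_tip (a point): End of the pack's tongue: middle of its end edge on the underside, x = -60, y = 0, z = 0 in the pack's frame; axes as the pack's. To enter the charger the tongue points down by 15 to 20 degrees and goes down past the lip's edge, then slides under the lip; level, the pack is too long to pass between lip and low wall.
- charger: Grey charger fixed to the bench. Origin on the bench under the bay's middle, x along the bay, z up. Bay, open on top: floor z = 20 mm, x -66 to +66. Lip at the -x end (towards the robot) overhangs x -66 to -46, z 42 to 48; head behind it to x = -114, same top. Low wall at +x, top z = 38. Cheeks 62 mm apart under the lip only; else the sides are open. Seated pack: same axes, origin z = 20.
- spare: The other battery pack, a bystander: plain block with both ends square, no tongue, 120 x 46 x 30 mm, same dark plastic, loose. Origin at the centre of its underside, x along its length, z up.
Things that resemble listed ones, but are neither listed nor needed, are in the scene too. Leave any yellow look-alike of the pack alone.

How it is judged (in metres and radians):
On the way:
1. the tongue is hooked under the lip while the pack is still tilted, its other end raised (x of tongue_tip in the frame of charger between -0.07 and -0.05 m and z of tongue_tip in the frame of charger between 0.015 and 0.036 m and y of tongue_tip in the frame of charger between -0.02 and 0.02 m and angle between pack's own z axis and vertical above 0.12 rad), for 0.1 s.
At the end, for the whole second after the job is handed in: The pack lies at rest in the charger's bay, its tongue under the lip by at least 4 mm, its origin within 10 mm along and 14 mm across of the bay's middle and within 4 mm of the bay floor's height, level within 4 degrees and turned less than 11 degrees from the bay (x of tongue_tip in the frame of charger below -0.05 m and x of pack in the frame of charger between -0.01 and 0.01 m and y of pack in the frame of charger between -0.014 and 0.014 m and z of pack in the frame of charger between 0.016 and 0.024 m and angle between pack's own z axis and vertical below 0.07 rad and angle between the x axis of pack and the x axis of charger, either way round below 0.2 rad and linear speed of pack below 0.02 m/s); the robot touches nothing.
It fails at once if the other battery pack is shifted by more than 20 mm (distance of spare from where it was at the start of the episode above 0.02 m).
It also fails if it takes over 38 s, if anything falls off the work surface, if the arm or the gripper's body presses on something with over 40 N, if the wrist force passes 120 N, or if a joint passes its speed limit or range.

## Working session

There is one attempt and no reset: what is moved stays moved. The work goes in short steps, each a Python script; the robot and the scene stay as the last script left them, time stands still between calls to the robot, and variables do not carry over. Pictures are saved under pics/ and viewed, at most 10 in all, crops included, and the job is handed in when it is done.

```bash
mkdir -p pics
cat > h.py <<'E'
import numpy as np, cv2
from rig import arm,set_gripper,planner,sensors,grab_frame,job_done
def rays(f,px,T):
    K=np.array([[f['fx'],0,f['cx']],[0,f['fy'],f['cy']],[0,0,1]])
    u=cv2.undistortPoints(np.array(px,float).reshape(-1,1,2),K,np.array(f['D'],float)).reshape(-1,2)
    d=np.c_[u[:,0],-u[:,1],-np.ones(len(u))]@T[:3,:3].T
    return T[:3,3],d
def plane(f,px,z,T=None):
    T=np.array(f['pose']) if T is None else T
    o,d=rays(f,px,T); return o+d*((z-o[2])/d[:,2])[:,None]
def proj(f,P,T=None):
    T=np.array(f['pose']) if T is None else T
    K=np.array([[f['fx'],0,f['cx']],[0,f['fy'],f['cy']],[0,0,1]])
    c=(np.atleast_2d(P)-T[:3,3])@T[:3,:3]; c=c*[1,-1,-1]
    return cv2.projectPoints(c.reshape(-1,1,3),np.zeros(3),np.zeros(3),K,np.array(f['D'],float))[0].reshape(-1,2)
def wrist():
    s=sensors.read_state(); T=np.eye(4);T[:3,:3]=s['eef_rot'];T[:3,3]=s['eef_pos']
    f=grab_frame('wrist'); return f,T@np.array(f['hand_eye'])
E
python3 - <<'E'
from h import *
import pickle
d={n:grab_frame(n) for n in('scene','side')}
pickle.dump(d,open('f.pkl','wb'))
for n in d: cv2.imwrite(f'pics/{n}0.png',d[n]['pixels']); print(n,np.round(d[n]['pose'],3))
s=sensors.read_state();print(s['t'],arm.hold_point_z,np.round(s['eef_rot'],2),s['joints'])
E
```

```text
scene [[ 0.686 -0.489  0.539  1.073]
 [ 0.728  0.474 -0.496 -0.572]
 [-0.013  0.732  0.681  0.755]
 [ 0.     0.     0.     1.   ]]
side [[ 0.858  0.332 -0.392  0.063]
 [-0.513  0.548 -0.66  -0.765]
 [-0.004  0.768  0.641  0.73 ]
 [ 0.     0.     0.     1.   ]]
0.1 0.0187 [[-0.92  0.39 -0.  ]
 [ 0.39  0.92 -0.  ]
 [-0.   -0.   -1.  ]] [-66.22707515  18.43364927  -4.0146873   83.16811289   1.29580081
  78.54090629  -3.25953568]
```

View pics/scene0.png

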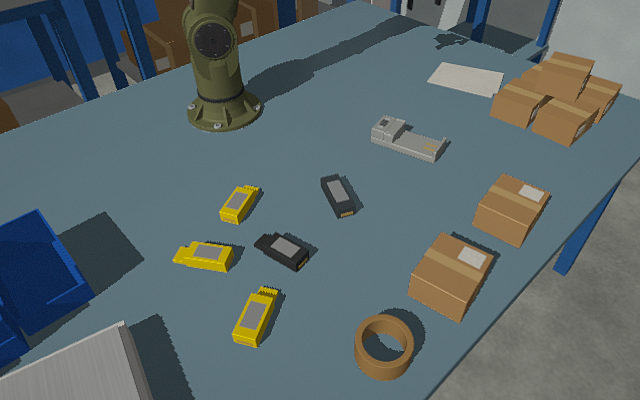

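View pics/side0.png

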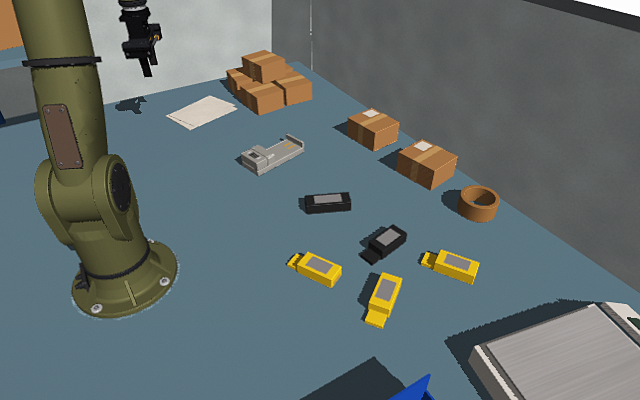

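The scene view shows these possible targets:
- Dark pack with a stepped end at scene (283,250), side (384,243).
- Plain dark block at scene (338,196), side (325,202), probably the spare.
- Yellow look-alikes at scene (240,203), (205,255) and (257,316).
- The charger at scene (408,138), side (272,153).

I choose the dark one at (283,250) and will check it in a close crop.

Run:
```python
from h import *
import pickle
d=pickle.load(open('f.pkl','rb'))
a=d['scene']['pixels'];b=d['side']['pixels']
def c(i,x,y,w=100,h=75): return cv2.resize(i[y:y+h,x:x+w],(400,300),interpolation=cv2.INTER_CUBIC)
cv2.imwrite('pics/crop.png',np.vstack([np.hstack([c(a,235,205),c(b,335,205)]),np.hstack([c(a,360,100),c(b,225,115)])]))
for n,i in (('scene',a),('side',b)):
    m=(i.max(2)<75).astype(np.uint8)
    k,l,st,ce=cv2.connectedComponentsWithStats(m)
    for j in range(1,k):
        if 150<st[j,4]<4000:print(n,st[j],np.round(ce[j]),plane(d[n],[ce[j]],.02).round(3))
```

```text
scene [ 122    0   49   79 1279] [144.  41.] [[-0.585  0.035  0.02 ]]
scene [241   0  37  37 665] [263.  15.] [[-0.467  0.506  0.02 ]]
scene [277   0  20  29 477] [286.  13.] [[-0.421  0.59   0.02 ]]
scene [302   0  17  20 213] [309.   9.] [[-0.385  0.685  0.02 ]]
scene [ 448    0   86   54 1526] [489.  31.] [[0.272 1.016 0.02 ]]
scene [434  33  35  17 289] [449.  40.] [[0.208 0.852 0.02 ]]
scene [ 30  95  39  18 152] [ 52. 106.] [[-0.363 -0.375  0.02 ]]
scene [425 158 215 242 646] [531. 282.] [[0.957 0.071 0.02 ]]
scene [321 174  43  45 683] [340. 197.] [[ 0.528 -0.029  0.02 ]]
scene [240 188  24  35 157] [253. 204.] [[ 0.406 -0.191  0.02 ]]
scene [  57  212   87   84 3807] [100. 251.] [[ 0.296 -0.507  0.02 ]]
scene [ 254  232   64   40 1086] [286. 250.] [[ 0.565 -0.224  0.02 ]]
scene [451 232  49  85 435] [479. 264.] [[0.863 0.035 0.02 ]]
scene [205 241  40  30 229] [232. 252.] [[ 0.492 -0.308  0.02 ]]
scene [   0  276   90   74 1409] [ 31. 320.] [[ 0.367 -0.666  0.02 ]]
scene [259 288  27  56 335] [274. 314.] [[ 0.667 -0.338  0.02 ]]
scene [379 308  47  63 718] [410. 328.] [[ 0.85
[... 476 characters left out ...]
 [333 119  42  32 527] [357. 133.] [[0.783 0.226 0.02 ]]
side [378 148  39  31 462] [398. 162.] [[0.791 0.019 0.02 ]]
side [235 155  23  21 156] [247. 163.] [[0.401 0.249 0.02 ]]
side [417 164  17  26 252] [425. 177.] [[ 0.811 -0.079  0.02 ]]
side [441 189  31  29 476] [455. 202.] [[ 0.804 -0.208  0.02 ]]
side [474 190  21  16 200] [485. 199.] [[ 0.882 -0.239  0.02 ]]
side [299 192  52  22 713] [325. 204.] [[ 0.502 -0.035  0.02 ]]
side [359 224  48  42 896] [380. 245.] [[ 0.537 -0.232  0.02 ]]
side [358 273  22  48 387] [368. 292.] [[ 0.431 -0.33   0.02 ]]
side [ 444  299  196  101 2998] [508. 334.] [[ 0.603 -0.554  0.02 ]]
side [ 300  357  106   43 2371] [360. 384.] [[ 0.301 -0.488  0.02 ]]
```

View pics/crop.png

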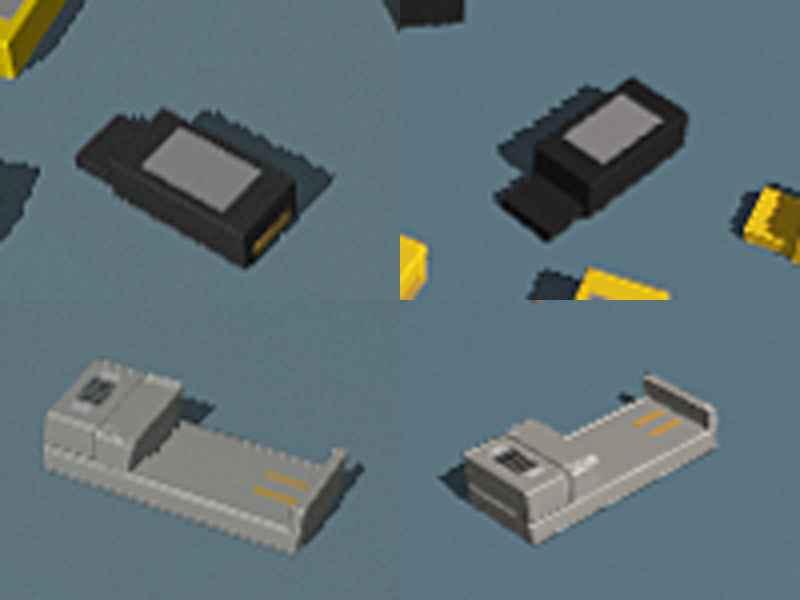

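The crop confirms it: the dark pack at scene (283,250) has the tongue, at (258,240). The charger's head is at its left end, at scene (383,127), with the low wall at (444,145). Next I'll get coarse poses from these corners.

Run:
```python
from h import *
import pickle
d=pickle.load(open('f.pkl','rb'))
s,e=d['scene'],d['side']
A=lambda p,x,y:np.array(p)/4.+[x,y]
print('packtop',plane(s,A([(165,108),(297,183),(245,230)],235,205),.03).round(3))
print('packtop side',plane(e,A([(232,78),(287,117),(190,187),(137,150)],335,205),.03).round(3))
print('tongue tip side top',plane(e,A([(97,195),(150,238)],335,205),.01).round(3))
print('ch headtop',plane(s,A([(95,60),(45,108),(133,130),(183,80)],360,100),.048).round(3), 'base',plane(s,A([(45,168),(295,253)],360,100),0).round(3))
print('ch side',plane(e,A([(65,152),(132,186),(200,150),(140,120)],225,115),.048).round(3),'base',plane(e,A([(133,243),(315,142)],225,115),0).round(3))
```

```text
packtop [[ 0.518 -0.212  0.03 ]
 [ 0.606 -0.195  0.03 ]
 [ 0.611 -0.234  0.03 ]]
packtop side [[ 0.599 -0.199  0.03 ]
 [ 0.606 -0.244  0.03 ]
 [ 0.521 -0.26   0.03 ]
 [ 0.513 -0.22   0.03 ]]
tongue tip side top [[ 0.484 -0.223  0.01 ]
 [ 0.491 -0.266  0.01 ]]
ch headtop [[0.397 0.272 0.048]
 [0.412 0.204 0.048]
 [0.47  0.227 0.048]
 [0.456 0.297 0.048]] base [[0.416 0.204 0.   ]
 [0.593 0.252 0.   ]]
ch side [[0.395 0.269 0.048]
 [0.419 0.202 0.048]
 [0.482 0.219 0.048]
 [0.461 0.281 0.048]] base [[0.414 0.2   0.   ]
 [0.596 0.251 0.   ]]
```

```bash
cat >> h.py <<'E'
def Rt(yaw,tilt=0):  # tool pointing down, tool x = -(pack x), pack tail raised by tilt
    c,s=np.cos(np.radians(yaw)),np.sin(np.radians(yaw)); a=np.radians(tilt)
    Rz=np.array([[c,-s,0],[s,c,0],[0,0,1]]); Ry=np.array([[np.cos(a),0,-np.sin(a)],[0,1,0],[np.sin(a),0,np.cos(a)]])
    return Rz@Ry@np.diag([-1.,1,-1])
E
python3 - <<'E'
from h import *
f=grab_frame('wrist');print(np.round(f['hand_eye'],3),f['fx'])
for P,R in (((.52,.27,.2),Rt(15)),((.52,.27,.06),Rt(15,18)),((.56,-.23,.01),Rt(10)),((.56,-.23,.2),Rt(10))):
    q=planner.solve_ik(P,R);print(None if q is None else np.round(q))
he=np.array(f['hand_eye'])
# place camera so the optical axis hits charger middle
R=Rt(15); H=.26
T=np.eye(4);T[:3,:3]=R;T[2,3]=H;C=T@he
k=C[:3,3]-C[:3,2]*(C[2,3]-.03)/C[2,2]
p=np.array([.495,.262,0])-[k[0],k[1],-H]; print(p, C[:3,3]+p)
arm.move_ptp(p,R); f,T=wrist(); cv2.imwrite('pics/w1.png',f['pixels'])
import pickle;pickle.dump((f,T),open('w1.pkl','wb'));print(sensors.read_state()['t'])
E
```

```text
[[ 0.     0.97   0.245  0.067]
 [ 1.    -0.     0.     0.001]
 [ 0.     0.245 -0.97  -0.162]
 [ 0.     0.     0.     1.   ]] 286.57257447142626
[-36.  11.   7.  95.  -1.  74.  76.]
[-41.   7.   8. 119.   8.  37.  66.]
[-16.  30.  45. 103. -25.  57. 139.]
[-16.  16.  43.  93. -11.  75. 129.]
[0.46437246 0.2532602  0.26      ] [0.39933557 0.23645816 0.68196594]
1.7
```

View pics/w1.png

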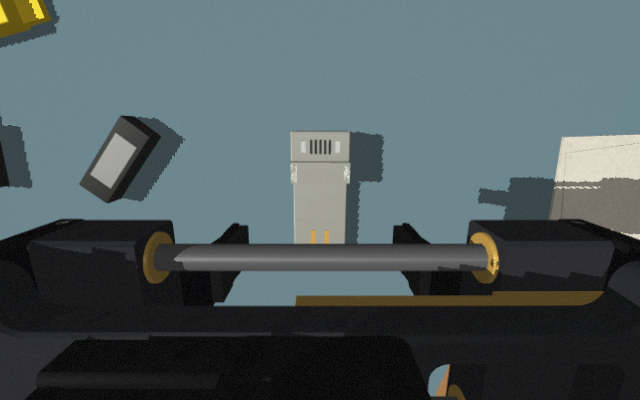

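The wrist view shows the charger upright in the picture. Its head's back edge is at row 131, columns 291–350, the lip edge is near row 182, and the floor sides are at columns 294 and 345. Now I'll cast those points and look at the pack from close by.

Run:
```python
from h import *
import pickle
f,T=pickle.load(open('w1.pkl','rb'))
hsv=cv2.cvtColor(f['pixels'],cv2.COLOR_BGR2HSV)
m=((hsv[...,1]<35)&(hsv[...,2]>110)).astype(np.uint8); m[:, :270]=0;m[:,370:]=0;m[240:]=0
for r in range(128,240,8):
    c=np.where(m[r])[0]; print(r,(c.min(),c.max()) if len(c) else '',end=' ')
print(plane(f,[(291,131),(350.5,131),(291,182),(350.5,182)],.048,T).round(4))
print(plane(f,[(294,200),(345.5,200),(294,235),(345.5,235)],.02,T).round(4))
# pack look
R=Rt(10); H=.22; c=np.array([.55,-.231,0])
he=np.array(f['hand_eye']); A=np.eye(4);A[:3,:3]=R;A[2,3]=H;C=A@he
k=C[:3,3]-C[:3,2]*(C[2,3]-.03)/C[2,2]
p=c-[k[0],k[1],-H]-.035*np.array([np.cos(.17),np.sin(.17),0])*-1; print(p)
arm.move_ptp(p,R); set_gripper(.85); f,T=wrist(); cv2.imwrite('pics/w2.png',f['pixels'])
pickle.dump((f,T),open('w2.pkl','wb'));print(sensors.read_state()['t'])
```

```text
128  136 (np.int64(290), np.int64(349)) 144 (np.int64(290), np.int64(349)) 152 (np.int64(290), np.int64(348)) 160 (np.int64(291), np.int64(348)) 168 (np.int64(290), np.int64(349)) 176 (np.int64(290), np.int64(349)) 184 (np.int64(293), np.int64(346)) 192 (np.int64(293), np.int64(345)) 200 (np.int64(293), np.int64(345)) 208 (np.int64(293), np.int64(345)) 216 (np.int64(293), np.int64(345)) 224 (np.int64(294), np.int64(344)) 232 (np.int64(294), np.int64(344)) [[0.4141 0.2033 0.048 ]
 [0.3944 0.2763 0.048 ]
 [0.478  0.2189 0.048 ]
 [0.4575 0.295  0.048 ]]
[[0.5085 0.2279 0.02  ]
 [0.4891 0.2999 0.02  ]
 [0.5609 0.2408 0.02  ]
 [0.5409 0.3151 0.02  ]]
[ 0.56280319 -0.22971957  0.22      ]
4.125
```

View pics/w2.png

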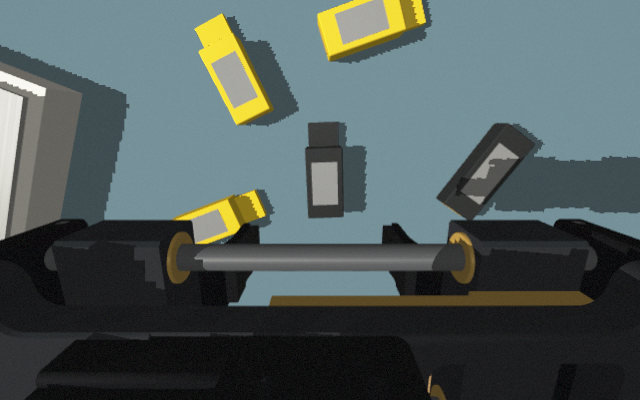

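The pack is at (324,170) in the wrist picture: tongue end at row 123, block back edge at row 217, sides at columns 307 and 343. The yellow one at (225,220) looks clear of the fingers. Now I'll compute the pose.

Run:
```python
from h import *
import pickle
f,T=pickle.load(open('w2.pkl','rb'))
i=f['pixels']; m=((i.max(2)<72)).astype(np.uint8)
for r in range(120,222,6):
    c=np.where(m[r,295:350])[0]+295; print(r,c.min() if len(c) else'',c.max() if len(c) else'',i[r,324].tolist())
P=plane(f,[(306,147),(342,146.5),(308,217),(343.5,216.5)],.03,T);print(P.round(4),P.mean(0))
print('tip',plane(f,[(308,122.5),(340,122)],.01,T).round(4))
hs=cv2.cvtColor(i,cv2.COLOR_BGR2HSV);l=((i.min(2)>110)&(hs[...,1]<30)).astype(np.uint8);l[:,:300]=0;l[:,350:]=0;l[:150]=0;l[213:]=0
r=cv2.minAreaRect(cv2.findNonZero(l));b=cv2.boxPoints(r);L=plane(f,b,.0305,T);print(r,L.round(4),L.mean(0))
y=(hs[...,1]>150)&(hs[...,0]>20)&(hs[...,0]<35);y=y.astype(np.uint8);y[:190]=0;y[:,:170]=0;y[:,275:]=0
c=cv2.findNonZero(y).reshape(-1,2);print('yellow',plane(f,[c[c[:,0].argmax()],c[c[:,1].argmin()],c[c[:,1].argmax()]],.03,T).round(3))
f,T=pickle.load(open('w1.pkl','rb'));i=f['pixels'];print('back rows',i[127:136,320].tolist(),'lip',i[176:190,310].tolist())
```

```text
120   [154, 144, 117]
126 308 338 [60, 61, 61]
132 309 338 [59, 61, 60]
138 309 338 [57, 60, 60]
144 309 338 [57, 60, 58]
150 306 342 [60, 60, 59]
156 306 342 [59, 61, 60]
162 306 342 [118, 123, 121]
168 306 342 [156, 157, 159]
174 307 343 [156, 161, 162]
180 307 343 [158, 163, 163]
186 307 343 [156, 159, 160]
192 308 343 [154, 159, 160]
198 308 343 [156, 160, 161]
204 308 343 [137, 141, 140]
210 308 343 [54, 57, 56]
216 309 341 [48, 51, 50]
[[ 0.5235 -0.2535  0.03  ]
 [ 0.5153 -0.2107  0.03  ]
 [ 0.6107 -0.2366  0.03  ]
 [ 0.6021 -0.1917  0.03  ]] [ 0.56288388 -0.22312309  0.03      ]
tip [[ 0.4946 -0.2567  0.01  ]
 [ 0.487  -0.2173  0.01  ]]
((324.0, 183.0), (42.0, 26.0), 90.0) [[ 0.5402 -0.2445  0.0305]
 [ 0.5347 -0.2132  0.0305]
 [ 0.5871 -0.2031  0.0305]
 [ 0.5928 -0.2357  0.0305]] [ 0.56370028 -0.22412184  0.0305    ]
yellow [[ 0.734 -0.264  0.03 ]
 [ 0.588 -0.31   0.03 ]
 [ 0.919 -0.303  0.03 ]]
back rows [[142, 135, 110], [143, 137, 109], [141, 133, 108], [120, 117, 100], [113, 122, 122], [146, 155, 155], [154, 165, 165], [157, 168, 167], [157, 167, 168]] lip [[153, 163, 163], [153, 162, 162], [152, 163, 162], [151, 162, 163], [151, 161, 161], [151, 160, 162], [154, 163, 163], [153, 162, 164], [156, 166, 166], [156, 165, 165], [156, 166, 165], [155, 165, 165], [153, 162, 162], [154, 165, 164]]
```

```bash
cat >> h.py <<'E'
CH=np.array([.5138,.2688]);YAW=15.1
def tcp(tx,tz,tilt,gx=.015,gz=.006,ty=0):  # TCP for tongue tip at (tx,ty,tz) in charger frame
    a=np.radians(tilt);s=gx+.06
    x=tx+s*np.cos(a)-gz*np.sin(a);z=tz+s*np.sin(a)+gz*np.cos(a)
    c,q=np.cos(np.radians(YAW)),np.sin(np.radians(YAW))
    return np.array([CH[0]+c*x-q*ty,CH[1]+q*x+c*ty,z])
E
python3 - <<'E'
from h import *
R=Rt(11.5);g=np.array([.563,-.2233,.006])
arm.move_ptp(g+[0,0,.1],R)
print(arm.servo_line(g,rate=.1,guard=15))
set_gripper(.3,force=40)
s=sensors.read_state();print(s['eef_pos'],s['grip_width']*87,s['gripper_force'],s['ft_force'])
arm.servo_line(g+[0,0,.16],rate=.15)
arm.move_ptp(tcp(-.034,.10,17.5),Rt(YAW,17.5))
s=sensors.read_state();print(s['t'],s['joints'].round(1) if hasattr(s['joints'],'round') else s['joints'],s['grip_width']*87)
import pickle
f,T=wrist();cv2.imwrite('pics/w3.png',f['pixels']);pickle.dump((f,T),open('w3.pkl','wb'))
a=grab_frame('side');i=a['pixels'];b=grab_frame('scene');pickle.dump((a,b),open('s3.pkl','wb'))
j=b['pixels']
c=lambda i,x,y:cv2.resize(i[y:y+120,x:x+160],(640,480),interpolation=cv2.INTER_CUBIC)
cv2.imwrite('pics/s3.png',cv2.resize(np.hstack([c(i,200,70),c(j,330,50)]),(800,300)))
E
```

```text
False
[ 0.5631645  -0.2235445   0.00618402] 45.115404902661965 39.97777123935521 [-0.66725802 -0.53742408  0.38594718]
9.4583 [-60.9   6.1  30.4 112.1   2.4  45.9  72.4] 45.316187015689145
```

View pics/w3.png

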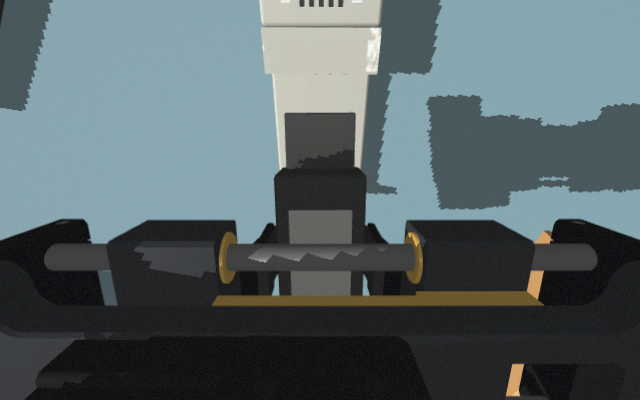

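View pics/s3.png

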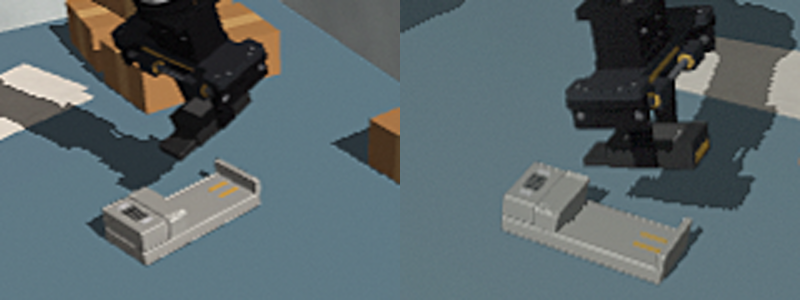

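The pack is held straight, tongue down towards the charger. In the wrist view the tongue's end is at row 113, columns 286–354, and the lip edge is at row 73, columns 264–380. I'll check both against the prediction.

Run:
```python
from h import *
import pickle
f,T=pickle.load(open('w3.pkl','rb'))
c,q=np.cos(np.radians(YAW)),np.sin(np.radians(YAW));Rz=np.array([[c,-q],[q,c]])
L=plane(f,[(264,73),(380,73)],.048,T); print('lip in charger',((L[:,:2]-CH)@Rz).round(4))
S=plane(f,[(274,80),(278,150),(369,80),(366,120)],.02,T); print('floor sides',((S[:,:2]-CH)@Rz).round(4))
zt=.10+.01*np.cos(.3054)
t=plane(f,[(286,113),(354,113)],zt,T);print('tongue top end',((t[:,:2]-CH)@Rz).round(4),'expect x',-.034-.01*np.sin(.3054))
```

```text
lip in charger [[-0.0464 -0.0399]
 [-0.0463  0.0406]]
floor sides [[-0.0374 -0.0376]
 [ 0.0217 -0.0391]
 [-0.0372  0.0378]
 [-0.0054  0.038 ]]
tongue top end [[-0.0353 -0.019 ]
 [-0.0352  0.0171]] expect x -0.03700674689956661
```

Both agree within 2 mm. Inserting.

Run:
```python
from h import *
st=lambda n:(lambda s:print(n,round(s['t'],2),np.round(s['eef_pos'],4),np.round(s['ft_force'],1),round(s['grip_width']*87,1)))(sensors.read_state())
R=Rt(YAW,17.5)
print(arm.servo_line(tcp(-.034,.0235,17.5),rate=.06,guard=12)); st('down')
h=arm.servo_line(tcp(-.0615,.0235,17.5),rate=.03,guard=12); print(h); st('slid')
arm.sleep(.3)
if not h:
    for t,z in((13,.0230),(9,.0225),(5,.022),(2,.0215),(0,.0207)):
        p=tcp(-.0612,z,t); print(t,arm.servo_line(p,rate=.03,rot=Rt(YAW,t),guard=15)); st(t)
import pickle
a=grab_frame('side')['pixels'];b=grab_frame('scene')['pixels']
c=lambda i,x,y:cv2.resize(i[y:y+75,x:x+100],(400,300),interpolation=cv2.INTER_CUBIC)
cv2.imwrite('pics/s4.png',np.hstack([c(a,225,110),c(b,360,90)]))
```

```text
False
down 11.03 [0.5487 0.2783 0.0523] [-0.2 -0.  -2.8] 45.6
False
slid 12.1 [0.522  0.271  0.0519] [-0.1  0.4 -2.5] 45.9
13 False
13 12.77 [0.5244 0.2713 0.0456] [-0.7  0.3 -2.9] 45.8
9 False
9 13.11 [0.5254 0.2716 0.04  ] [ 0.1 -0.3 -2.9] 45.6
5 False
5 13.45 [0.5263 0.2719 0.0344] [-0.9  0.5 -3.2] 45.5
2 False
2 13.75 [0.5269 0.2721 0.03  ] [ 0.1 -0.3 -2.8] 45.6
0 False
0 14.02 [0.5272 0.2722 0.0267] [ 0.3 -0.8 -3.6] 45.8
```

View pics/s4.png

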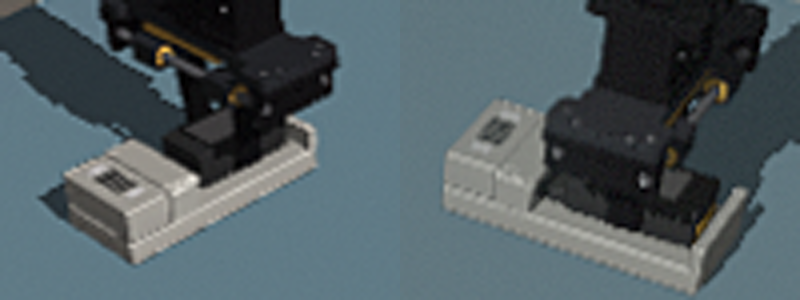

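The pack lies level in the bay, with its tongue under the lip and its far end inside the low wall. I'll release, retreat and check.

Run:
```python
from h import *
set_gripper(.8)
p=np.array(sensors.read_state()['eef_pos'])
arm.servo_line(p+[0,0,.2],rate=.12); arm.sleep(.3)
f,T=wrist();a=grab_frame('side')['pixels'];b=grab_frame('scene')['pixels']
c=lambda i,x,y,w=100,h=75:cv2.resize(i[y:y+h,x:x+w],(400,300),interpolation=cv2.INTER_CUBIC)
cv2.imwrite('pics/s5.png',np.vstack([np.hstack([c(a,225,110),c(b,360,90)]),cv2.resize(f['pixels'][0:240,160:480],(800,600))[:300]]))
import pickle;pickle.dump((f,T),open('w5.pkl','wb'))
i=f['pixels'];m=i.max(2)<75;m=m.astype(np.uint8)
k,l,st,ce=cv2.connectedComponentsWithStats(m)
cc,q=np.cos(np.radians(YAW)),np.sin(np.radians(YAW));Rz=np.array([[cc,-q],[q,cc]])
for j in range(1,k):
    x,y,w,h,A=st[j]
    if A>400: print(st[j],((plane(f,[(x,y),(x+w,y),(x,y+h),(x+w,y+h)],.05,T)[:,:2]-CH)@Rz).round(4).tolist())
print(sensors.read_state()['t'])
```

```text
[  75   56   65  104 1915] [[-0.1278, -0.266], [-0.1276, -0.195], [-0.015, -0.2893], [-0.015, -0.2121]]
[ 302  134   39   87 1903] [[-0.0449, -0.0204], [-0.0449, 0.0246], [0.0606, -0.0219], [0.0605, 0.0265]]
[    0   218   640   182 94459] [[0.057, -0.3988], [0.0566, 0.3993], [0.3429, -0.4786], [0.3421, 0.479]]
17.1167
```

View pics/s5.png

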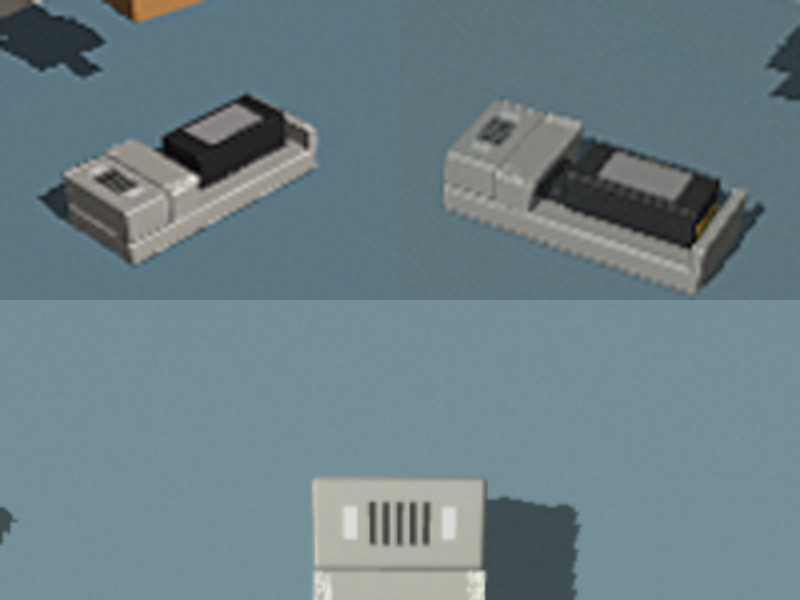

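The pack sits flat with its tongue under the lip, centred within about 2 mm, its far end at x ≈ +60 mm, and the gripper is clear of it. Handing in.

```bash
python3 -c "
from h import *
print(job_done())"
```

```text
the job is handed in; nothing more can be done
None
```

The dark pack with the tongue is hooked under the charger's lip and lies flat in the bay, released and handed in at about 17 s, with the spare left where it was; the judge's verdict was not reported.

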